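# Set a guarded potato flush on the sloped slicer deck and hold it there

## Robot

A 7-joint arm with a two-finger parallel gripper is mounted at the origin on the work surface. World frame = base frame: x ahead of the robot, y to its left, z up, the work surface at z = 0. Lengths are in m, angles in rad, forces in N, time in s.
With the tool pointing down it reaches from about 0.375 to 0.925 m from the base axis. Payload 3.1 kg.
Tool frame: the origin (TCP) lies at the very end of the fingers, on their centre line; the grasp point (between the pads) lies 19 mm behind it; z points along the fingers, y is the direction in which the jaws open and shut (so a half turn about z gives the same grasp; the last joint's range is limited). The gripper opens to 85 mm and grips with 20 to 120 N. Pads are 22 mm wide; open, the fingers measure 114 mm over their backs; the gripper's body (76 mm by 85 mm) begins 54 mm behind the grasp point. The pads swing forward as they close: fully open they stand 13 mm farther back than shut.
Start: joints at [-1.39, 0.383, 0.044, 1.598, -0.018, 1.161, -0.05], TCP at [0.179, 0.625, 0.231] pointing down, gripper open.
Joint ranges: [-2.61, 2.61], [-0.41, 2.15], [-1.48, 1.57], [0, 2.5], [-1.57, 4.71], [0.05, 1.97], [-2.85, 2.85]. Speed limits (rad/s): [2.79, 2.79, 3.14, 3.14, 3.14, 3.14, 3.14].

## Interface

Orientations are given as a 3x3 rotation matrix whose columns are the frame's x, y, z axes.
In Python, from plant import get_state, grab_frame, camera_params, sign_off, silhouettes gives the robot as it stands.
- The arm moves only by the tool jog_arm, never from a script. Its argument "series" is a list of rows, each a list of 5 numbers: the shift along the tool's x, y, z in cm, then the turn about the tool's z in degrees, then the opening in per cent of the stroke, from 0 (shut) to 100 (fully open). A call has 1 to 8 rows; each row shifts and turns the commanded pose from where the row before left it, along the tool's axes as they then stand; what a row does not reach is not made up. A row lasts 1/8 s, in which the tool goes at most 62.5 mm and 10.7 degrees, less where a joint would pass 70% of its speed; a pose out of reach is approached as far as the arm can. A call with a gripper value outside its range is refused whole. The fingers move at their own pace and stop on an object; "newtons" is the grip in N (left out, the last holds). Time passes only in rows, so rows that do not move let the fingers close. It gives the time, the measured TCP pose, the force and the opening at its end, in the units of the state.
- get_state(): the state, without advancing time (a new reading comes with each control period).
- grab_frame(name): name is "side" or "top"; returns the picture (384x512x3 uint8, blue, green, red); there is no depth.
- camera_params(name): a dict with "intrinsics" (3x3 intrinsics, pixels), "R" (3x3) and "t" (3): a world point X has camera coordinates R X + t. Camera axes: x right, y down, z forward; pixel columns grow to the right and rows downward; lengths in m; the calibration is good to about 2 mm. A picture is of the moment at which its call begins. camera_params takes no time and is no camera call.
- sign_off(): hands the job in, once; it reports no verdict.
Trained networks look in the newest picture that a camera, given by its name, has taken for a name from the list of things; names that differ only in an ending like _2 or _b are one class to them, and where a whole thing is asked for, a point or a joint stands for the part that bears it (a point fixed in the world has none). Each returns a list of dicts, best first, with "conf" (0 to 1); they miss things now and then, are a little off and sometimes report something else, mostly with a low value. They report only what shows in the picture. A call takes as long as a camera call. They do not tell look-alikes from the thing itself.
- silhouettes(camera, name): "region" (384x512 bool, what is visible of it) and "location" ([column, row] in pixels, amid what is visible of it).
The state is a dict: "time": time; "joints": joint angles; "qvel": joint speeds; "joint_efforts": joint torques, N m; "tcp_pos": TCP position; "eef_rot": TCP orientation; "contact_force": force on the tool from outside, world axes, zero at the start; "ft_torque": the same for the moment, N m; "finger_gap": finger opening in m.
Only numpy, scipy, OpenCV 4.12 (cv2) and the standard library are available. Lean on these libraries where they do the work, as an engineer would, in place of code of your own. Each camera call takes 0.05 s, during which the arm holds its last target. There are 200 camera calls.

## Task

Get ready for the first slice: take the red finger guard that has the squared potato on its prongs by its grip, and set the potato's flat underside flush on the sloped steel runway of the vegetable slicer, wholly above the blade, with one long side of the potato square against either side rail. Press it firmly down on the runway and finish while still holding it pressed there, without letting go, shoving the slicer or disturbing the other things on the counter.

Things in the scene. Friction and masses are not known exactly. Their poses are not given: they have to be found in the camera images.
- guard_grip (a point): Centre of the guard's red upright grip: 46 (guard x) x 26 (y) x 46 mm tall, on a red plate 84 x 68 x 5 mm. It lies 64 mm above the potato's underside, 25 above the plate, 22 below the grip's top. Pinch the 26 mm width. Guard and potato are one rigid piece, 0.14 to 0.28 kg, standing on the board. z up out of the potato through the grip, x along the potato's long side; the two ends are alike.
- cut_face (a point): Centre of the potato's flat underside, the face to set on the runway. The pale yellow potato block fixed under the red plate is 62 mm long (x) x 50 wide (y) x 34 tall (z). Axes as guard_grip. The plate overhangs it by 9 mm at the long sides, higher than the rails.
- runway (a point): Point on the surface and middle line of the slicer's steel runway, which runs from the dark blade throat 75 mm down-slope of it to the black cross bar 125 mm up-slope. x up the slope along the rails, y across to the left rail, z square out of the runway. It is flat, 120 mm wide between the inner faces of two straight black side rails parallel to x, 14 mm tall.
- clamp (a point): Middle of the line between the deck's two black clamp knobs, near the top of the slicer, 100 mm up-slope of runway. Slotted steel legs stand there outside the rails, 78 mm to either side, and rise up to 230 mm above the counter.
- deck (a joint): Slope of the slicer's deck above level, rad (0.32 to 0.52, different each time). The deck is hinged at its low end, which is towards the robot, 210 mm down-slope of the runway point, and is clamped: 25 N of push does not move it. The slicer stands fast on the counter.
- board_mid (a point): Middle of the top face of the green cutting board, 260 x 180 x 12 mm thick, fixed; top 12 mm above the counter. The guard stands on it, grip up.
- potato: Whole brown potato on the board, 72 mm across, 52 mm tall, loose; origin under its middle. Leave alone.
- spare_block: Bare squared potato block without a guard, 62 x 50 x 34 mm, on the board, loose; origin under its middle. Leave alone.
- sauce_red: Red squeeze bottle, 60 mm across, 185 mm tall, loose on the counter; origin under its middle. Leave alone.
- sauce_yellow: Yellow squeeze bottle, 60 mm across, 185 mm tall, loose on the counter; origin under its middle. Leave alone.
- shaker: Steel seasoning shaker, 64 mm across, 108 mm tall, loose on the counter; origin under its middle. Leave alone.
- tongs: Steel tongs with yellow tips lying on the counter, 270 mm long, 20 mm tall; origin at the middle, x towards the tips. Leave alone.
Mind the look-alikes: they are no part of the job. What is shaped like the part that bears guard_grip but purple is not meant.

How it is judged:
By the outcome, as a careful person would: the job done as asked, in the order asked, and still so for the second after the job is handed in, while the arm keeps its last pose, push and grip.
It also fails if it takes over 46 s, if anything falls off the work surface, if the arm or the gripper's body presses on something with over 40 N, if the wrist force passes 120 N, or if a joint passes its speed limit or range.

## Working session

There is one attempt and no reset: what is moved stays moved. The work goes in short steps, Python scripts to look and compute and a tool call to move; the robot and the scene stay as the last step left them, time stands still between calls to the robot, and variables do not carry over. Pictures are saved under pics/ and viewed, on a budget of 10 in all, crops included, one or two more only if the job needs it, and the job is handed in when it is done.

Besides the shell and the picture viewer there is one more tool, called after "Request:" as name(argument=value, ...) on one line, values as JSON. jog_arm: Moves the arm, as the interface text tells. Its arguments: {"type":"object","properties":{"series":{"type":"array","items":{"type":"array","items":{"type":"number"}}},"newtons":{"type":"number"}},"required":["series"]}

```bash
mkdir -p pics; ls
python3 - <<'E'
from plant import *
import cv2,numpy as np
s=get_state();print(s['time'],s['tcp_pos'],s['eef_rot'],s['finger_gap'],s['contact_force'])
a=grab_frame('side');b=grab_frame('top')
cv2.imwrite('pics/side0.png',a);cv2.imwrite('pics/top0.png',b)
cv2.imwrite('pics/both0.png',cv2.resize(np.vstack([a,b]),(400*1,600)) )
for c in('side','top'):
    p=camera_params(c);print(c,p['intrinsics'].round(1).tolist(),p['R'].round(4).tolist(),p['t'].round(4).tolist(), (-p['R'].T@p['t']).round(3))
    for n in('guard_grip','cut_face','deck','clamp','spare_block','potato','sauce_red','sauce_yellow','shaker','tongs'):
        for d in silhouettes(c,n): print(c,n,round(d['conf'],2),np.round(d['location']).tolist(),int(d['region'].sum()))
E
```

```text
pics
0.0 [0.17859571 0.62399635 0.22986763] [[-9.61422852e-01  2.75073995e-01 -6.29680947e-04]
 [ 2.75074697e-01  9.61419417e-01 -2.57228670e-03]
 [-1.02181690e-04 -2.64626451e-03 -9.99996493e-01]] 0.08531946192903075 [-0.11147894  0.31944002 -0.42698311]
side [[361.8, 0.0, 253.5], [0.0, 361.8, 191.0], [0.0, 0.0, 1.0]] [[0.8267, -0.5625, 0.0142], [-0.3636, -0.5533, -0.7495], [0.4294, 0.6145, -0.6619]] [-0.4659, 0.2594, 0.8323] [ 0.122 -0.63   0.752]
side guard_grip 0.88 [253.0, 245.0] 968
side guard_grip 0.84 [353.0, 320.0] 1319
side guard_grip 0.75 [385.0, 261.0] 1094
side cut_face 0.96 [387.0, 262.0] 1022
side cut_face 0.81 [252.0, 243.0] 934
side cut_face 0.76 [353.0, 318.0] 1316
side deck 0.78 [233.0, 158.0] 4803
side clamp 0.68 [233.0, 157.0] 4851
side clamp 0.17 [256.0, 245.0] 936
side spare_block 0.67 [229.0, 154.0] 4849
side spare_block 0.56 [295.0, 231.0] 526
side potato 0.68 [314.0, 255.0] 611
side sauce_red 0.98 [136.0, 142.0] 796
side sauce_red 0.74 [318.0, 257.0] 645
side sauce_yellow 0.88 [165.0, 129.0] 708
side shaker 0.9 [336.0, 197.0] 755
side shaker 0.38 [165.0, 128
[... 235 characters left out ...]
, 0.5954, 1.3032] [0.312 0.005 1.399]
top guard_grip 0.94 [387.0, 214.0] 522
top guard_grip 0.73 [360.0, 166.0] 455
top guard_grip 0.68 [302.0, 240.0] 541
top cut_face 0.78 [306.0, 238.0] 466
top cut_face 0.77 [362.0, 166.0] 499
top cut_face 0.71 [386.0, 214.0] 497
top cut_face 0.27 [298.0, 152.0] 409
top deck 0.96 [216.0, 197.0] 5070
top clamp 0.88 [220.0, 191.0] 5279
top spare_block 0.5 [309.0, 201.0] 278
top potato 0.56 [334.0, 199.0] 305
top sauce_red 0.87 [129.0, 260.0] 480
top sauce_red 0.42 [296.0, 151.0] 434
top sauce_yellow 0.58 [126.0, 230.0] 484
top shaker 0.84 [299.0, 150.0] 381
top shaker 0.61 [123.0, 232.0] 511
top tongs 0.82 [142.0, 156.0] 148
top tongs 0.26 [333.0, 199.0] 322
```

View pics/side0.png

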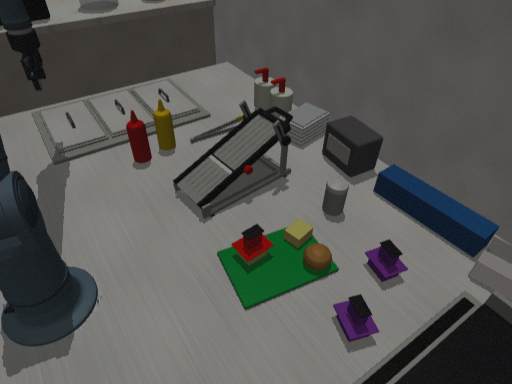

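View pics/top0.png

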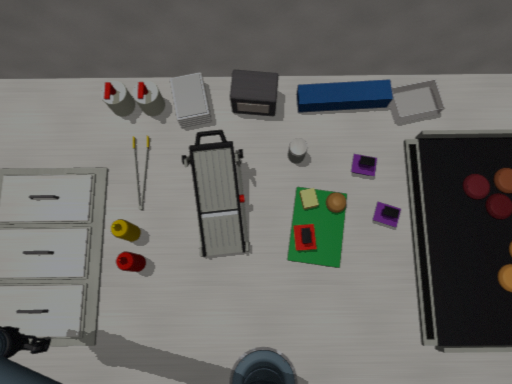

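Side view: the red guard is at about (253,245) on the green board, with look-alike purple guards at (353,320) and (385,261). The spare block is at (297,233) and the whole potato at (317,257). Top view: the red guard is at (305,237), with purple ones at (364,166) and (387,214). The slicer runs up from about (220,245) to (212,145). I choose the red guard and check it in close crops.

Run:
```python
import cv2,numpy as np
a=cv2.imread('pics/side0.png');b=cv2.imread('pics/top0.png')
def crop(im,x0,y0,x1,y1,k,step=10):
    o=cv2.resize(im[y0:y1,x0:x1],None,fx=k,fy=k,interpolation=cv2.INTER_CUBIC)
    for x in range((x0//step+1)*step,x1,step): cv2.line(o,((x-x0)*k,0),((x-x0)*k,6),(255,0,255),1);cv2.putText(o,str(x),((x-x0)*k-10,16),0,.35,(255,0,255),1)
    for y in range((y0//step+1)*step,y1,step): cv2.line(o,(0,(y-y0)*k),(6,(y-y0)*k),(255,0,255),1);cv2.putText(o,str(y),(8,(y-y0)*k+4),0,.35,(255,0,255),1)
    return o
cv2.imwrite('pics/c_side.png',crop(a,170,90,300,215,5)[:600])
c=crop(b,178,125,252,265,4);d=crop(b,285,185,350,255,6)
e=crop(a,215,215,285,285,5)
o=np.zeros((600,800,3),np.uint8);o[:560,:296]=c;o[:270,300:690]=d[:270];
o[:420,300:690]=d
cv2.imwrite('pics/c_top.png',o)
```

```text
(no output)
```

View pics/c_side.png

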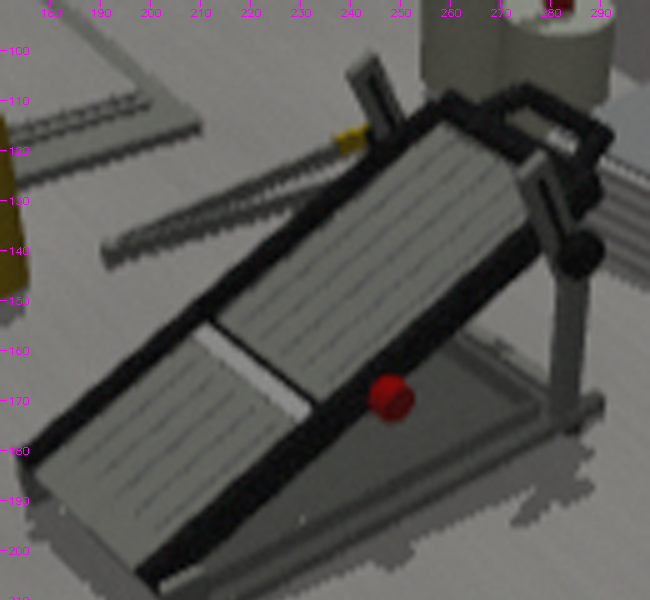

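View pics/c_top.png

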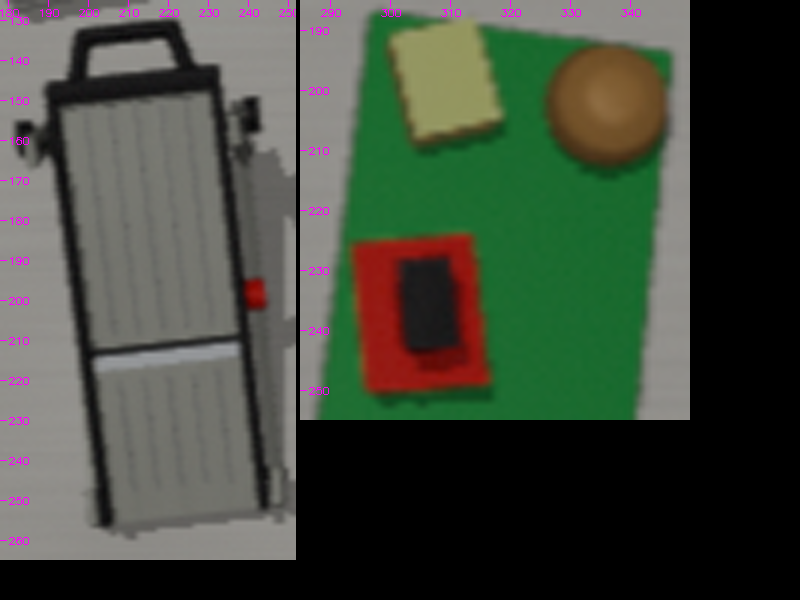

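The crops confirm the choice. The red guard has a black-topped grip at top (306,236), its plate corners run from (294,225) to (317,249), and its long side lies roughly along world x. The slicer's throat line goes from top (201,213) to (238,209), and the cross bar's lower edge from (192.5,152) to (231,148). Next I fit the poses.

```bash
cat > h.py <<'E'
import numpy as np
from plant import *
from scipy.optimize import least_squares
from scipy.spatial.transform import Rotation as R
def proj(c,X):
    p=camera_params(c);q=(np.atleast_2d(X)@p['R'].T+p['t'])@p['intrinsics'].T
    return q[:,:2]/q[:,2:]
E
python3 - <<'E'
from h import *
# camera, pixel, model (x,y,z); x=None free
S=[('side',(259,114.5),(.125,.06,0)),('side',(212,153),(-.075,.06,0)),('side',(276,131),(.125,-.06,.014)),('side',(234,171),(-.075,-.06,.014)),
('top',(192.5,152),(.125,.06,0)),('top',(231.2,148),(.125,-.06,.014)),('top',(201,213),(-.075,.06,0)),('top',(238,209.2),(-.075,-.06,.014)),
('side',(177,183),(0,.06,0)),('side',(197,204),(0,-.06,.014)),('top',(205.5,255),(0,.06,0)),('top',(243.5,252.5),(0,-.06,.014))]
def T(v): return R.from_euler('ZY',[v[3],-v[4]]).as_matrix()
def f(v):
    M=T(v);r=[]
    for i,(c,px,m) in enumerate(S):
        m=np.array(m)
        if i>=8:m[0]=v[5]
        r.append(proj(c,M@m+v[:3])[0]-px)
    return np.ravel(r)
o=least_squares(f,[.55,.1,.12,0.1,.4,-.21],loss='soft_l1')
print(o.x.round(4));print(f(o.x).reshape(-1,2).round(1).tolist())
J=np.linalg.inv(o.jac.T@o.jac);print('sd',np.sqrt(np.diag(J)).round(4))
v=o.x;print('hinge z',(T(v)@[-.21,0,0]+v[:3]).round(4))
G=[((293.7,225.3),(.042,.034,.039)),((313.8,224.2),(.042,-.034,.039)),((316.8,249),(-.042,-.034,.034)),((296.2,250.5),(-.042,.034,.034)),
((301.7,228.7),(.023,.013,.086)),((309.7,227.7),(.023,-.013,.086)),((311.7,242.7),(-.023,-.013,.086)),((302.7,243.7),(-.023,.013,.086))]
def g(w):
    M=R.from_euler('z',w[2]).as_matrix()
    return np.ravel([proj('top',M@np.array(m)+[w[0],w[1],.012])[0]-px for px,m in G])
q=least_squares(g,[.44,-.1,0],loss='soft_l1');print('guard',q.x.round(4),g(q.x).reshape(-1,2).round(1).tolist())
s=get_state();print(s['time'],np.degrees(np.arctan2(s['eef_rot'][1,0],s['eef_rot'][0,0])))
for z in(.012,.051,.098):print(proj('side',[*q.x[:2],z]).round(1))
for n,px,z in(('red',(129,262),.09),('yel',(124,230),.09)):pass
E
```

```text
[ 0.6125  0.1421  0.1188  0.0979  0.3644 -0.2165]
[[-1.1, 0.8], [-0.5, 1.7], [6.6, -3.2], [-0.3, -0.3], [1.0, -0.6], [-0.3, -0.3], [0.2, -0.2], [-0.2, 0.5], [-0.6, 1.4], [-0.5, -0.7], [1.0, -0.5], [-0.9, -0.7]]
sd [0.0018 0.0018 0.0036 0.0109 0.0232 0.0026]
hinge z [0.4172 0.1229 0.0439]
guard [ 0.4583 -0.1452  0.0727] [[-0.1, 0.2], [0.0, -0.4], [-0.4, 0.1], [-0.2, 0.3], [0.1, 0.1], [0.2, 0.4], [-0.3, -0.3], [0.6, -0.6]]
1.1 164.02884049924097
[[251.5 254.7]]
[[251.7 244.9]]
[[251.9 232.2]]
```

Request:
jog_arm(series=[[0, 0, 0, -10.1, 100], [0, 0, 0, -10.1, 100], [-2.53, -4.83, -0.29, 0, 100], [-2.53, -4.83, -0.29, 0, 100], [-2.53, -4.83, -0.29, 0, 100], [-2.53, -4.83, -0.29, 0, 100], [-2.53, -4.83, -0.29, 0, 100], [-2.53, -4.83, -0.29, 0, 100]], newtons=40)

```text
time: 2.1
tcp_pos: [0.3526, 0.3455, 0.2491]
eef_rot: [[-0.997, -0.074, 0.001], [-0.074, 0.997, 0.001], [-0.001, 0.001, -1.0]]
contact_force: [1.5, 0.6, -0.5]
finger_gap: 0.0851
```

```bash
cat >> h.py <<'E'
def to(P,ang):  # remaining shift (cm) and turn (deg) to world TCP P with tool y at angle ang
    s=get_state();E=s['eef_rot'];d=E.T@(np.array(P)-s['tcp_pos'])*100
    a=np.degrees(np.arctan2(E[1,1],E[0,1]))
    print('t',round(s['time'],2),'tcp',s['tcp_pos'].round(4),'yang',a.round(2),'gap',round(s['finger_gap'],4),'F',s['contact_force'].round(1),'q',s['joints'].round(2),'zax',E[:,2].round(3))
    print('shift cm',d.round(2),'turn',round(-(ang-a),2))
E
python3 -c "
from h import *
to([.4583,-.1452,.16],94.2)"
```

```text
t 2.1 tcp [0.3526 0.3455 0.2491] yang 94.23 gap 0.0851 F [ 1.5  0.6 -0.5] q [-1.01  0.06  0.15  1.95 -0.01  1.12  0.8 ] zax [ 0.001  0.001 -1.   ]
shift cm [ -6.92 -49.73   8.88] turn 0.03
```

Request:
jog_arm(series=[[-0.8, -6.1, 0, 0, 100], [-0.8, -6.1, 0.3, 0, 100], [-0.8, -6.1, 0.6, 0, 100], [-0.8, -6.1, 1.1, 0, 100], [-0.9, -6.1, 1.1, 0, 100], [-0.9, -6.1, 1.1, 0, 100], [-0.9, -6.1, 1.1, 0, 100], [-0.9, -6.1, 1.1, 0, 100]])

```text
time: 3.1
tcp_pos: [0.4559, -0.1357, 0.1851]
eef_rot: [[-0.997, -0.074, 0.002], [-0.074, 0.997, 0.001], [-0.002, 0.001, -1.0]]
contact_force: [1.2, 0.1, 0.2]
finger_gap: 0.0852
```

Request:
jog_arm(series=[[0, -0.6, 0, 0, 100], [0, 0, 0, 0, 100]])

```text
time: 3.35
tcp_pos: [0.4556, -0.1402, 0.1848]
eef_rot: [[-0.997, -0.072, -0.0], [-0.072, 0.997, 0.0], [0.0, 0.0, -1.0]]
contact_force: [-0.3, -0.3, -0.3]
finger_gap: 0.0856
```

```bash
python3 -c "
from h import *
import cv2
to([.4583,-.1452,.058],94.2)
a=grab_frame('side')[180:290,200:310];b=grab_frame('top')[190:270,270:350]
cv2.imwrite('pics/pre.png',np.hstack([cv2.resize(a,(400,400)),cv2.resize(b,(400,400))]))"
```

```text
t 3.35 tcp [ 0.4556 -0.1402  0.1848] yang 94.14 gap 0.0856 F [-0.3 -0.3 -0.3] q [-0.48  0.11  0.74  2.08 -0.09  0.98  1.95] zax [-0.  0. -1.]
shift cm [-0.24 -0.52 12.67] turn -0.06
```

View pics/pre.png

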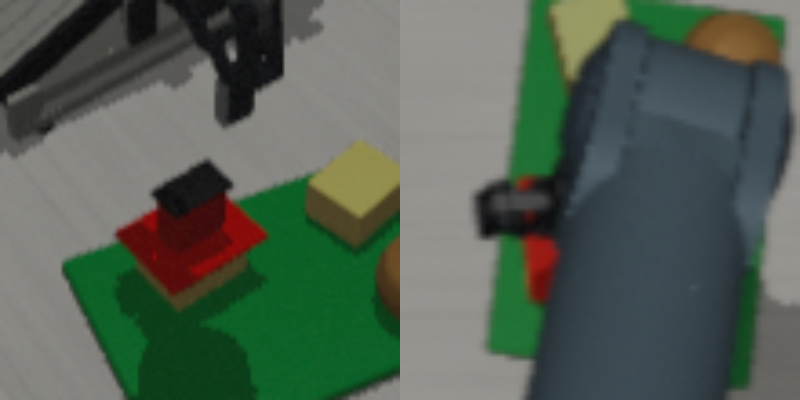

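The picture shows the gripper above and aligned with the red guard, at left-panel (190,220). Nothing is in the way, so I descend and grip.

Request:
jog_arm(series=[[-0.2, -0.5, 2.5, 0, 100], [0, 0, 3, 0, 100], [0, 0, 3, 0, 100], [0, 0, 2.7, 0, 100], [0, 0, 1.4, 0, 100], [0, 0, 0, 0, 100], [0, 0, 0, 0, 15], [0, 0, 0, 0, 15]])

```text
time: 4.45
tcp_pos: [0.4592, -0.145, 0.0598]
eef_rot: [[-0.997, -0.074, 0.002], [-0.074, 0.997, 0.0], [-0.002, -0.0, -1.0]]
contact_force: [0.7, -1.6, -0.2]
finger_gap: 0.0513
```

Request:
jog_arm(series=[[0, 0, 0, 0, 15], [0, 0, 0, 0, 15]])

```text
time: 4.7
tcp_pos: [0.4585, -0.1446, 0.0592]
eef_rot: [[-0.997, -0.074, 0.001], [-0.074, 0.997, 0.001], [-0.001, 0.0, -1.0]]
contact_force: [-0.2, 0.1, 2.5]
finger_gap: 0.0253
```

```bash
python3 -c "
from h import *
to([.4583,-.1452,.058],94.2)"
```

```text
t 4.7 tcp [ 0.4585 -0.1446  0.0592] yang 94.23 gap 0.0253 F [-0.2  0.1  2.5] q [-0.36  0.37  0.65  2.15 -0.34  0.72  2.17] zax [ 0.001  0.001 -1.   ]
shift cm [ 0.02 -0.05  0.12] turn 0.03
```

Gripped: the gap is 25 mm, and the 2.5 N load is already there. While lifting, I refine the slicer's yaw and slope with subpixel edges from the stored pictures.

Request:
jog_arm(series=[[0, 0, -1, 0, 0], [0, 0, -2, 0, 0], [0, 0, -3, 0, 0], [0, 0, -4, 0, 0], [0, 0, -5, 0, 0], [0, 0, -4, -1.4, 0], [0, 0, 0, 0, 0]])

```text
time: 5.58
tcp_pos: [0.4603, -0.1459, 0.2521]
eef_rot: [[-0.995, -0.097, 0.008], [-0.097, 0.995, 0.001], [-0.008, -0.0, -1.0]]
contact_force: [0.4, -0.0, -2.7]
finger_gap: 0.0254
```

```bash
cat > fit.py <<'E'
from h import *
import cv2
from scipy.ndimage import map_coordinates
I={c:cv2.GaussianBlur(cv2.imread(f'pics/{c}0.png',0).astype(float),(0,0),.7) for c in('side','top')}
T=lambda v:R.from_euler('ZY',[v[3],-v[4]]).as_matrix()
# lines: (camera, end a, end b), bright side given by point inside
L=[(c,a,b) for c in('side','top') for a,b in(((-.19,.06,0),(.11,.06,0)),((-.19,-.06,.014),(.085,-.06,.014)),((.125,-.04,0),(.125,.05,0)))]
def pts(v):
    out=[]
    for c,a,b in L:
        a,b=np.array(a),np.array(b);M=T(v)
        P=proj(c,(np.linspace(a,b,40)@M.T)+v[:3]);ctr=proj(c,v[:3])[0]
        t=P[-1]-P[0];n=np.array([-t[1],t[0]])/np.hypot(*t)
        if n@(ctr-P[20])<0:n=-n     # n towards bright runway
        k=np.arange(-3.5,3.51,.1)
        g=np.stack([map_coordinates(I[c],[P[:,1]+n[1]*q,P[:,0]+n[0]*q],order=1) for q in k],1)
        d=np.gradient(g,axis=1);d=np.where(d>0,d,0)
        j=d.argmax(1);ok=d.max(1)>2
        out.append((c,np.linspace(a,b,40)[ok],(P+n*k[j][:,None])[ok],n))
    return out
v=np.array([.6125,.1421,.1188,.0979,.3644])
for it in range(6):
    D=pts(v)
    f=lambda w:np.concatenate([(proj(c,m@T(w).T+w[:3])-px)@n for c,m,px,n in D])
    v=least_squares(f,v,loss='soft_l1',f_scale=.3).x
r=[round(float(np.median(np.abs((proj(c,m@T(v).T+v[:3])-px)@n))),2) for c,m,px,n in D]
print(v.round(4),np.degrees(v[3:]).round(2),r,[len(d[1]) for d in D])
np.save('slicer.npy',v)
M=T(v);print('x',M[:,0].round(4),'y',M[:,1].round(4),'n',M[:,2].round(4),'hinge z',(v[:3]-.21*M[:,0]).round(4))
E
python3 fit.py
python3 - <<'E'
from h import *
v=np.load('slicer.npy');M=R.from_euler('ZY',[v[3],-v[4]]).as_matrix()
for s,y,h in((.02,.03,.0662+.05),(.02,.03,.0727),(-.01,.03,.0662)):
    P=M@[s,y,h]+v[:3]-[0,0,.019];print(s,P.round(4));
to(M@[.02,.03,.0662+.05]+v[:3]-[0,0,.019],90+np.degrees(v[3]))
E
```

```text
[0.6132 0.1436 0.1212 0.0992 0.3796] [ 5.68 21.75] [0.3, 0.21, 0.3, 0.4, 0.11, 0.2] [40, 39, 28, 39, 40, 40]
x [0.9242 0.092  0.3706] y [-0.099   0.9951  0.    ] n [-0.3688 -0.0367  0.9288] hinge z [0.4191 0.1242 0.0434]
0.02 [0.5859 0.171  0.2175]
0.02 [0.6019 0.1726 0.1771]
-0.01 [0.5766 0.1701 0.16  ]
t 5.58 tcp [ 0.4603 -0.1459  0.2521] yang 95.59 gap 0.0254 F [ 0.4 -0.  -2.7] q [-0.53  0.02  0.77  2.   -0.02  1.12  1.92] zax [ 0.008  0.001 -1.   ]
shift cm [-15.56  30.31   3.58] turn -0.09
```

Request:
jog_arm(series=[[-1.6, 3.0, 0, 0, 0], [-2.6, 5.1, 0, 0, 0], [-2.6, 5.1, 0, 0, 0], [-2.6, 5.1, 0, 0, 0], [-2.6, 5.1, 0, 0, 0], [-2.0, 4.0, 0.4, 0, 0], [-1.5, 2.9, 0.5, 0, 0], [0, 0, 1, 0, 0]])

```text
time: 6.58
tcp_pos: [0.5815, 0.1762, 0.2269]
eef_rot: [[-0.995, -0.104, -0.003], [-0.104, 0.995, -0.0], [0.003, -0.0, -1.0]]
contact_force: [1.3, -0.5, -3.3]
finger_gap: 0.0253
```

Request:
jog_arm(series=[[0, 0, 0.5, 0, 0], [0, 0, 0, 0, 0], [0, 0, 0, 0, 0]])

```text
time: 6.95
tcp_pos: [0.5827, 0.1703, 0.225]
eef_rot: [[-0.995, -0.096, 0.0], [-0.096, 0.995, -0.0], [-0.0, -0.0, -1.0]]
contact_force: [-0.2, -0.6, -2.7]
finger_gap: 0.0256
```

Run:
```python
from h import *
import cv2
v=np.load('slicer.npy');M=R.from_euler('ZY',[v[3],-v[4]]).as_matrix()
to(M@[.02,.03,.0662+.05]+v[:3]-[0,0,.019],95.68)
a=grab_frame('side')[60:210,170:320];b=grab_frame('top')[125:265,160:300]
cv2.imwrite('pics/hov.png',np.hstack([cv2.resize(a,(400,400)),cv2.resize(b,(400,400))]))
```

```text
t 6.95 tcp [0.5827 0.1703 0.225 ] yang 95.49 gap 0.0256 F [-0.2 -0.6 -2.7] q [-0.79  0.34  0.54  1.73 -0.19  1.12  1.47] zax [ 0. -0. -1.]
shift cm [-0.33  0.04  0.74] turn -0.19
```

View pics/hov.png

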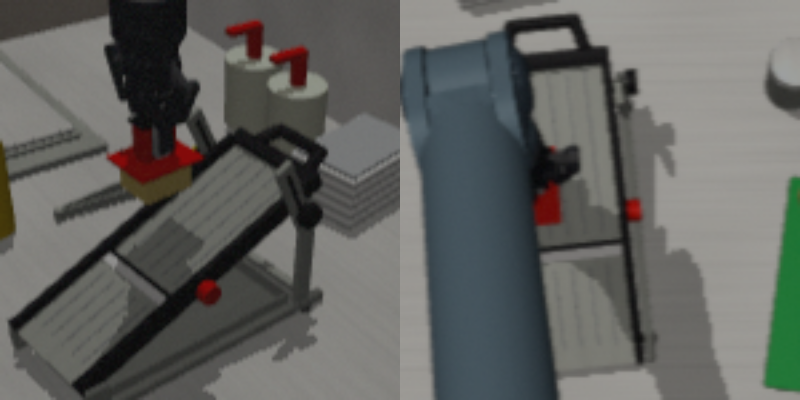

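The guard hangs level over the runway, at side (150,170), clear of the rails and legs. I lower it to first contact, then drag down-slope with a light grip so it pivots flush in the pads.

Request:
jog_arm(series=[[-0.6, -0.1, 1.0, -0.2, 0], [-0.7, -0.1, 1.5, 0, 0], [-0.6, 0, 1.2, 0, 0], [0, 0, 0.3, 0, 0], [0, 0, 0.3, 0, 0], [0, 0, 0, 0, 0]], newtons=25)

```text
time: 7.8
tcp_pos: [0.6016, 0.1718, 0.1817]
eef_rot: [[-0.995, -0.102, -0.0], [-0.102, 0.995, -0.0], [0.0, 0.0, -1.0]]
contact_force: [0.1, 0.4, -2.7]
finger_gap: 0.0251
```

Request:
jog_arm(series=[[0, 0, 0.2, 0, 0], [0, 0, 0.2, 0, 0]])

```text
time: 8.05
tcp_pos: [0.6019, 0.1719, 0.1781]
eef_rot: [[-0.995, -0.102, 0.001], [-0.102, 0.995, 0.0], [-0.001, 0.0, -1.0]]
contact_force: [-0.3, 0.0, -3.0]
finger_gap: 0.0253
```

Request:
jog_arm(series=[[0, 0, 0.2, 0, 0], [0, 0, 0, 0, 0]])

```text
time: 8.3
tcp_pos: [0.6019, 0.172, 0.1769]
eef_rot: [[-0.995, -0.102, 0.0], [-0.102, 0.995, 0.001], [-0.0, 0.001, -1.0]]
contact_force: [-3.1, 0.3, 3.5]
finger_gap: 0.0255
```

Contact came at z = 0.177, exactly where the fit predicted. Now the drag.

Request:
jog_arm(series=[[0.5, 0, 0.24, 0, 0], [0.5, 0, 0.3, 0, 0]])

```text
time: 8.55
tcp_pos: [0.5972, 0.1715, 0.1747]
eef_rot: [[-0.995, -0.101, 0.013], [-0.101, 0.995, 0.003], [-0.013, 0.002, -1.0]]
contact_force: [1.6, -0.4, 11.2]
finger_gap: 0.0252
```

Request:
jog_arm(series=[[0.5, 0, 0.35, 0, 0], [0, 0, 0, 0, 0]])

```text
time: 8.8
tcp_pos: [0.5914, 0.1713, 0.1712]
eef_rot: [[-0.995, -0.101, 0.011], [-0.101, 0.995, 0.004], [-0.011, 0.003, -1.0]]
contact_force: [0.1, 0.5, 9.9]
finger_gap: 0.0255
```

```bash
cat >> h.py <<'E'
def rep():
    v=np.load('slicer.npy');M=R.from_euler('ZY',[v[3],-v[4]]).as_matrix();s=get_state()
    G=M.T@(s['tcp_pos']+[0,0,.019]-v[:3])
    print('t',round(s['time'],2),'grasp in runway',G.round(4),'F runway axes',(M.T@s['contact_force']).round(1),'torque',s['ft_torque'].round(2),(M.T@s['ft_torque']).round(2))
    a=grab_frame('side')[80:190,190:300];import cv2
    return cv2.resize(a,(550,550),interpolation=cv2.INTER_CUBIC)
E
python3 -c "
from h import *
import cv2
cv2.imwrite('pics/p1.png',rep())"
```

```text
t 8.8 grasp in runway [0.0079 0.0298 0.0711] F runway axes [3.8 0.5 9.2] torque [ 0.05 -0.41 -0.02] [-0.   -0.41 -0.02]
```

View pics/p1.png

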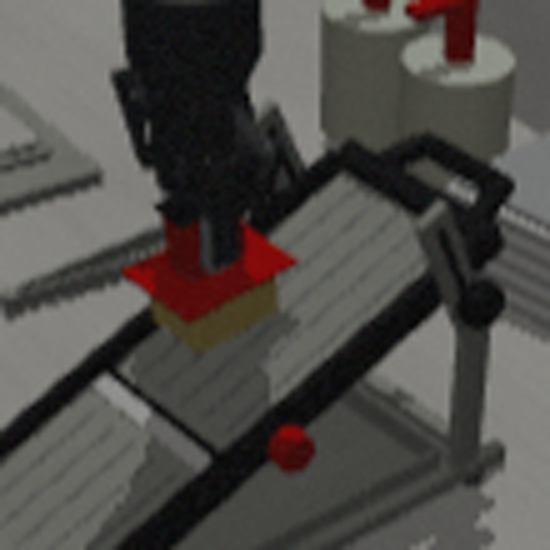

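It is pivoting as planned: the plate is tilting and the lower edge still stands off. I continue.

Request:
jog_arm(series=[[0.5, 0, 0.33, 0, 0], [0.5, 0, 0.35, 0, 0]])

```text
time: 9.1
tcp_pos: [0.5821, 0.1704, 0.1643]
eef_rot: [[-0.995, -0.101, 0.013], [-0.101, 0.995, 0.004], [-0.013, 0.003, -1.0]]
contact_force: [1.5, 0.2, 6.3]
finger_gap: 0.0255
```

Request:
jog_arm(series=[[0.5, 0, 0.4, 0, 0], [0, 0, 0.1, 0, 0]])

```text
time: 9.35
tcp_pos: [0.5751, 0.1696, 0.1583]
eef_rot: [[-0.995, -0.102, 0.008], [-0.102, 0.995, 0.003], [-0.008, 0.002, -1.0]]
contact_force: [-2.9, 0.4, 11.1]
finger_gap: 0.0254
```

```bash
python3 -c "
from h import *
rep()"
```

```text
t 9.35 grasp in runway [-0.0121  0.0297  0.0652] F runway axes [ 1.5  0.7 11.3] torque [0.01 0.07 0.04] [0.03 0.07 0.03]
```

The normal height is 65 mm against 66 expected when flush, and the force is mostly normal. Now across to the left rail.

Request:
jog_arm(series=[[0, 0.2, 0, 0, 0], [0, 0.2, 0, 0, 0], [0, 0, 0, 0, 0]])

```text
time: 9.78
tcp_pos: [0.575, 0.1702, 0.1583]
eef_rot: [[-0.995, -0.099, 0.007], [-0.099, 0.995, -0.001], [-0.007, -0.002, -1.0]]
contact_force: [-2.3, -4.1, 8.8]
finger_gap: 0.0252
```

Request:
jog_arm(series=[[0, 0.2, 0, 0, 0], [0, 0, 0, 0, 0]])

```text
time: 10.02
tcp_pos: [0.5748, 0.1707, 0.1583]
eef_rot: [[-0.995, -0.097, 0.007], [-0.097, 0.995, -0.002], [-0.006, -0.003, -1.0]]
contact_force: [-2.4, -5.9, 9.6]
finger_gap: 0.0256
```

```bash
python3 -c "
from h import *
import cv2
cv2.imwrite('pics/p2.png',rep())"
```

```text
t 10.03 grasp in runway [-0.0123  0.0308  0.0653] F runway axes [ 0.9 -5.6 10. ] torque [-1.2  -0.05 -0.22] [-1.2   0.07  0.24]
```

View pics/p2.png

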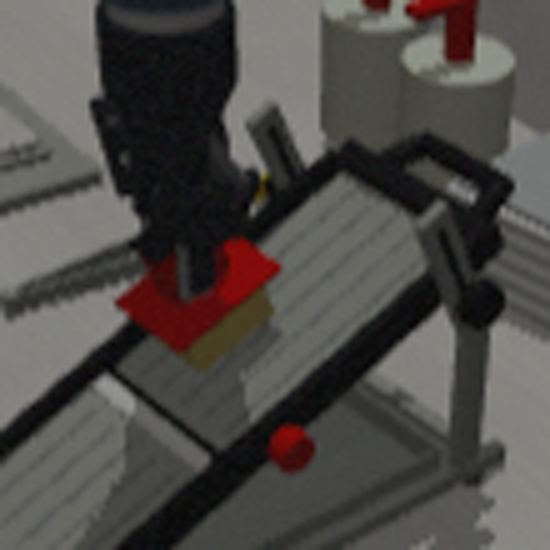

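The underside now looks flush, but the stop at y = 30.8 mm with 5.6 N could be only friction. I ease the normal force and push again to see whether it is the rail.

Request:
jog_arm(series=[[0, 0, -0.15, 0, 0], [0, 0, 0, 0, 0]])

```text
time: 10.32
tcp_pos: [0.5728, 0.1734, 0.1578]
eef_rot: [[-0.995, -0.1, 0.003], [-0.1, 0.995, -0.001], [-0.003, -0.001, -1.0]]
contact_force: [-1.1, -4.2, 6.0]
finger_gap: 0.0257
```

```bash
python3 -c "
from h import *
rep()"
```

```text
t 10.32 grasp in runway [-0.0141  0.0337  0.0654] F runway axes [ 0.8 -4.   6.2] torque [-0.77 -0.15 -0.13] [-0.77 -0.08  0.17]
```

Request:
jog_arm(series=[[0, 0.2, 0, 0, 0], [0, 0, 0, 0, 0]])

```text
time: 10.62
tcp_pos: [0.5723, 0.1747, 0.1577]
eef_rot: [[-0.995, -0.1, 0.002], [-0.1, 0.995, -0.002], [-0.002, -0.002, -1.0]]
contact_force: [-1.7, -5.0, 6.4]
finger_gap: 0.0256
```

```bash
python3 -c "
from h import *
rep()"
```

```text
t 10.62 grasp in runway [-0.0144  0.035   0.0655] F runway axes [ 0.3 -4.8  6.8] torque [-0.97 -0.01 -0.2 ] [-0.97  0.08  0.17]
```

Request:
jog_arm(series=[[0, 0.2, 0, 0, 0], [0, 0, 0, 0, 0]])

```text
time: 10.92
tcp_pos: [0.5718, 0.1762, 0.1576]
eef_rot: [[-0.995, -0.1, 0.001], [-0.1, 0.995, -0.003], [-0.001, -0.003, -1.0]]
contact_force: [-0.9, -5.1, 7.5]
finger_gap: 0.0253
```

```bash
python3 -c "
from h import *
rep()"
```

```text
t 10.93 grasp in runway [-0.0147  0.0366  0.0655] F runway axes [ 1.5 -5.   7.5] torque [-1.08  0.1  -0.22] [-1.07  0.21  0.19]
```

Request:
jog_arm(series=[[0, 0.2, 0, 0, 0], [0, 0, 0, 0, 0]])

```text
time: 11.22
tcp_pos: [0.5718, 0.1764, 0.1577]
eef_rot: [[-0.995, -0.099, 0.001], [-0.099, 0.995, -0.005], [-0.001, -0.005, -1.0]]
contact_force: [-2.7, -7.1, 7.1]
finger_gap: 0.0257
```

```bash
python3 -c "
from h import *
rep();to([0,0,0],95.68)"
```

```text
t 11.22 grasp in runway [-0.0147  0.0368  0.0656] F runway axes [-0.5 -6.8  7.9] torque [-1.55  0.09 -0.14] [-1.47  0.25  0.44]
t 11.28 tcp [0.5718 0.1764 0.1577] yang 95.66 gap 0.0258 F [-2.1 -6.6  7.7] q [-0.79  0.4   0.52  1.81 -0.23  0.99  1.49] zax [ 0.001 -0.005 -1.   ]
shift cm [ 58.65 -11.84  15.77] turn -0.02
```

Request:
jog_arm(series=[[0, 0.25, 0, 0, 0], [0, 0, 0, 0, 0]])

```text
time: 11.52
tcp_pos: [0.5718, 0.1766, 0.1577]
eef_rot: [[-0.995, -0.098, 0.001], [-0.098, 0.995, -0.007], [-0.0, -0.008, -1.0]]
contact_force: [-2.3, -8.8, 8.3]
finger_gap: 0.0254
```

```bash
python3 -c "
from h import *
rep();to([0,0,0],95.68)"
```

```text
t 11.53 grasp in runway [-0.0147  0.037   0.0656] F runway axes [ 0.1 -8.5  8.9] torque [-2.17  0.1  -0.16] [-2.06  0.32  0.65]
t 11.57 tcp [0.5717 0.1766 0.1577] yang 95.6 gap 0.0254 F [-1.7 -9.   7.7] q [-0.8   0.4   0.52  1.81 -0.22  0.99  1.48] zax [ 0.001 -0.007 -1.   ]
shift cm [ 58.63 -11.88  15.83] turn -0.08
```

Request:
jog_arm(series=[[0, 0, 0.15, 0, 0], [0, 0, 0.1, 0, 0]], newtons=45)

```text
time: 11.82
tcp_pos: [0.5717, 0.1765, 0.1575]
eef_rot: [[-0.995, -0.097, 0.0], [-0.097, 0.995, -0.006], [0.001, -0.006, -1.0]]
contact_force: [-8.9, -10.6, 23.3]
finger_gap: 0.0259
```

```bash
python3 -c "
from h import *
rep();to([0,0,0],95.68)"
```

```text
t 11.82 grasp in runway [-0.0148  0.0369  0.0654] F runway axes [-0.6 -9.7 25.4] torque [-2.41  1.22 -0.08] [-2.15  1.45  0.77]
t 11.88 tcp [0.5718 0.1765 0.1575] yang 95.58 gap 0.0252 F [ -7.6 -10.9  18.9] q [-0.8   0.4   0.52  1.81 -0.22  0.99  1.48] zax [ 0.    -0.006 -1.   ]
shift cm [ 58.62 -11.91  15.85] turn -0.1
```

The rail is confirmed: no further motion while Fy rose to about 9 N. The normal force is near the deck's 25 N, so I ease down and relax the sideways push.

Request:
jog_arm(series=[[0, -0.25, -0.1, 0, 0], [0, -0.15, 0, 0, 0], [0, 0, 0, 0, 0], [0, 0, 0, 0, 0]])

```text
time: 12.38
tcp_pos: [0.5718, 0.1762, 0.1575]
eef_rot: [[-0.995, -0.099, 0.001], [-0.099, 0.995, -0.002], [-0.001, -0.002, -1.0]]
contact_force: [-5.1, -6.1, 13.3]
finger_gap: 0.0254
```

Run:
```python
from h import *
import cv2
im=rep();to([0,0,0],95.68)
b=grab_frame('top')[150:230,170:270]
cv2.imwrite('pics/p3.png',np.hstack([cv2.resize(im,(400,400)),cv2.resize(b,(400,320)).repeat(1,0) if 0 else cv2.copyMakeBorder(cv2.resize(b,(400,320)),0,80,0,0,0)]))
v=np.load('slicer.npy');M=R.from_euler('ZY',[v[3],-v[4]]).as_matrix();s=get_state();print('tool y in runway',(M.T@s['eef_rot'][:,1]).round(4))
```

```text
t 12.38 grasp in runway [-0.0148  0.0366  0.0654] F runway axes [-0.4 -5.5 14.5] torque [-1.33  0.56 -0.22] [-1.26  0.69  0.27]
t 12.43 tcp [0.5718 0.1762 0.1575] yang 95.69 gap 0.0255 F [-5.2 -6.2 13.5] q [-0.79  0.4   0.52  1.81 -0.23  0.99  1.49] zax [ 0.001 -0.002 -1.   ]
shift cm [ 58.66 -11.83  15.74] turn 0.01
tool y in runway [-0.001   1.     -0.0021]
```

View pics/p3.png

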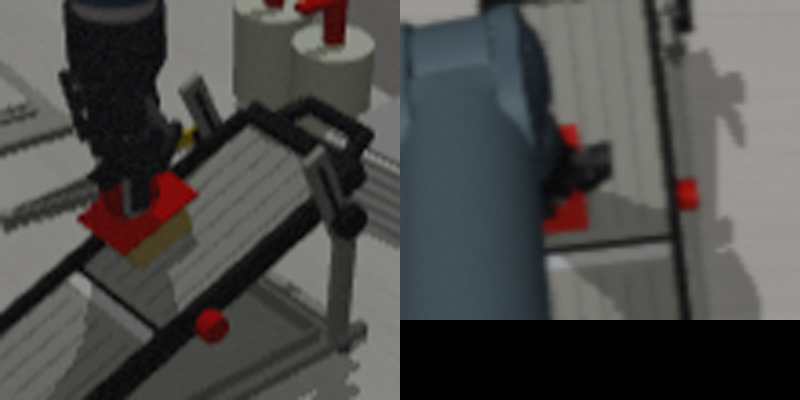

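Side view: the potato sits flush on the runway at about (160,240), up-slope of the throat that starts at (80,270). Top view: the plate is square to the rails and against the left one. The centre of pressure from my wrist-torque estimate lies inside the face, so it is not resting on an edge. Handing in.

```bash
python3 -c "
from plant import *
print(sign_off())"
```

```text
the job is handed in; nothing more can be done
None
```

I handed the job in at about 12.5 s, with the red guard's potato pressed flush on the runway and square against the left rail, still gripped. I gripped the guard at 25 mm and touched its uphill edge down on the runway. Dragging it down-slope made it pivot flush in the pads. I then slid it sideways to the left rail, pressed it down and held.

**Last checks**
- **Position:** the potato spans about −46 to +16 mm along the runway, and the throat is at −75 mm, so it is wholly above the blade.
- **Press:** the reading was about 14.5 N square to the runway and 5.5 N towards the rail. With the guard's weight added, the press is about 17 N. It reached about 25 N for a moment while pressing, right at the 25 N the deck is said to hold.
- **Alignment:** the jaw axis was within about 0.1° of the slicer fit in yaw and roll, and the grasp stood 65.4 mm above the runway against 66.2 mm expected when flush.

**What disagreed or is less sure**
- **Rail position:** it stopped at 36.6 mm across instead of the nominal 35, within my fit error. The first stop at 31 mm was only friction; at the rail it stopped moving while the side force rose from 5 to 9 N.
- **Flushness in pitch:** this rests on the contact height, my estimate from the wrist torque and the picture; I did not measure the angle directly.
- **Other objects:** I did not measure them again. The arm kept clear of them on its path and no unexpected forces appeared.

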